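# Close a split panel in the joining jig and lock the swing clamp

### The job

A small wooden panel has split along the grain and lies back upward in the joining jig, one half loose. Without gripping or lifting anything, gently push the loose half with your fingertips toward the other until the split is fully closed, then swing the clamp strap round with the back of a finger as far as its stop, so that its rubber foot stands over the split, and then push the red cam lever all the way down so that the foot holds both halves. Leave the things round the jig where they are.

Things in the scene. Friction and masses are not known exactly. Their poses are not given: they have to be found in the camera images.
- jig: Joining jig, fixed: plywood board, top 18 mm above the table. Origin: its underside, below the middle of the closed split; x away from the robot, y left. Board x -130..+95, y -145..+90 mm. Far fence (14 mm high) at x 60.5..74.5; two side guides 11 mm high, x -90..+60, inner faces y +-56.5, outer +-68.5: the halves slide between them. Clamp post at x 0, y -105 on a flange 8 mm high.
- half_loose: Loose half of the panel, bare brown wood, 60 (x) x 110 (y) x 16 mm, about 90 g, between the guides on the robot's side. Origin: centre of its underside; axes as the jig's. Front edge at its x -30 mm, split edge at +30. Starts with a gap of 12 to 28 mm to the other half; pushed on its front edge along the jig's +x it slides with about 1 N and closes the split (origins then 60 mm apart).
- half_back: The other half of the panel, same size, resting against the jig's far fence (origin at jig x +30 mm, y 0). Its split edge is at its own x -30 mm. Loose, but kept in place by the fence and guides.
- strap_swing (a joint): Swing of the strap about the upright post (rad). 0: at its stop, strap along the jig's +y, foot over the middle of the split. Grows counterclockwise from above: at 1.57 the strap points along the jig's -x, to the robot. Starts at 1.15 to 1.7, range 0 to 1.9. Takes about 1 N at the foot and stays where it is left.
- strap_pivot (a point): Point on the clamp post's axis at mid height of the raised strap, 57 mm above the table. The strap is a steel bar 24 mm wide and 10 mm thick (52 to 62 mm above the table while raised) from 20 mm behind the axis to 134 mm in front of it.
- strap_end (a point): Point on the strap's top face over the foot, 105 mm from the post's axis. The foot's threaded spindle, 8 mm thick, stands 20 mm above this point.
- foot: Round rubber foot of the clamp, 27 mm diameter, under the strap 105 mm from the post's axis. Origin: centre of its lower face, 3 to 4 mm above the panel's top (38 mm above the table with the lever up). Sprung: it presses on the panel with about 10 N once the lever is down. With the lever down too early it hangs too low and strikes the panel's edge.
- cam_lever (a joint): Red cam lever (rad), hinged above the strap; it turns with the strap. 0: open, leaning 0.2 rad from upright to the side away from the foot. Grows as it is pushed over and down, away from the foot, to its stop at 1.4, where it lies level and points away from the foot (jig's -y with the strap at its stop). Starts at 0 to 0.25. Takes about 3 N at its tip, stays where left; lowers the strap 7 mm.
- lever_pivot (a point): Axis of the cam lever, on the clamp post's axis, 76 mm above the table.
- lever_tip (a point): Tip of the red lever grip on its centre line, 95 mm from the lever's axis. The grip is 20 mm wide and 13 mm thick over the last 66 mm.
- white_pot: Bystander: white plastic pot with a white lid, 38 mm diameter, 58 mm tall, standing left of the jig. Origin: centre of its underside.
- loupe: Bystander: red folding loupe, 36 x 52 x 14 mm, lying left of the jig. Origin: centre of its underside.
- tape: Bystander: roll of white tape, 62 mm diameter, 48 mm tall, standing behind the jig. Origin: centre of its underside.
There are look-alikes about, which are no part of the job. Leave any blue or yellow look-alike of the half_back alone.

How it is judged:
By the outcome, as a careful person would: the job done as asked, in the order asked, and still so for the second after the job is handed in, with the robot touching nothing.
It also fails if it takes over 64 s, if anything falls off the work surface, if the arm or the gripper's body presses on something with over 40 N, if the wrist force passes 120 N, or if a joint passes its speed limit or range.

### The arm

A 7-joint arm with a two-finger parallel gripper is mounted at the origin on a cart in front of the work surface, level with it; the furniture and walls round the work are solid. World frame = base frame: x ahead of the robot, y to its left, z up, the work surface at z = 0. Lengths are in m, angles in rad, forces in N, time in s.
With the tool pointing down it reaches from about 0.4 to 0.875 m from the base axis. Payload 19.3 kg.
Tool frame: the origin (TCP) lies on the centre line of the jaws, within the pads' length; the fingertips stand ahead of it and the grasp point (between the pads) is the TCP (tip_extent is the z of the fingertips in the tool frame, in m); z points along the fingers, y is the line along which they close (so a half turn about z gives the same grasp; the last joint's range is limited). The gripper opens to 85 mm and grips with 20 to 120 N. Pads are 22 mm wide; open, the fingers measure 114 mm over their backs; the gripper's body (76 mm by 85 mm) begins 54 mm behind the grasp point. The pads swing forward as they close: fully open they stand 13 mm farther back than shut.
Start: joints at [1.039, 0.521, -0.036, 1.599, 0.021, 1.021, -0.113], TCP at [0.278, -0.56, 0.25] pointing down, gripper open.
Joint ranges: [-2.91, 2.91], [-0.3, 2.13], [-1.5, 1.42], [0.17, 2.43], [-1.26, 4.41], [0.16, 1.93], [-2.52, 2.52]. Speed limits (rad/s): [1.89, 1.89, 2.39, 2.39, 3.01, 3.01, 3.01].

### API

Orientations are given as a rotation vector (axis times angle).
In Python, from rig import get_state, read_camera, calibration, sign_off, regions_of, landmark_of, tip_extent gives the robot as it stands.
- The arm moves only by the tool send_rows, never from a script. Its argument "steps" is a list of rows, each an object of numbers: "fingers": the gripper's target within -1 to 1 (shut at 1, half-way at 0, fully open at -1); "x", "y", "z": the shift along the world's x, y, z in mm; "spin": the turn about the world's z in rad. A call has exactly 10 rows; each row shifts and turns the commanded pose from where the row before left it; what a row does not reach is not made up. A row lasts 1/12 s, in which the tool goes at most 41.7 mm and 7.16 degrees, less where a joint would pass 70% of its speed; a pose out of reach is approached as far as the arm can. A call with a gripper value outside its range is refused whole. The fingers move at their own pace and stop on an object; "newtons" is the grip in N (left out, the last holds). Time passes only in rows, so rows that do not move let the fingers close, or fill a call up. It gives the time, the measured TCP pose, the force, the opening and the grip force at its end, in the units of the state.
- get_state(): the state, without advancing time (a new reading comes with each control period).
- read_camera(name): name is "side" or "top" or "wrist"; returns (picture, depth): 400x640x3 uint8, red, green, blue; 400x640 float32, m along the optical axis (not along the pixel's ray), 0 where there is no reading.
- calibration(name): a dict with "fov_y" (degrees; the focal length in pixels is half the picture's height over the tangent of half this angle, whatever the lens; pixels are square), "cx", "cy" (the principal point, pixels), "R" (3x3) and "t" (3): a world point X has camera coordinates R X + t. Camera axes: x right, y down, z forward; pixel columns grow to the right and rows downward; lengths in m; the calibration is good to about 2 mm. A picture is of the moment at which its call begins: read the wrist's pose just before it. calibration takes no time and is no camera call; for the wrist camera it gives the pose at the moment of the call.
- sign_off(): hands the job in; it is judged then, once.
Trained networks look in the newest picture that a camera, given by its name, has taken for a name from the list of things; names that differ only in an ending like _2 or _b are one class to them, and where a whole thing is asked for, a point or a joint stands for the part that bears it (a point fixed in the world has none). Each returns a list of dicts, best first, with "conf" (0 to 1); they miss things now and then, are a little off and sometimes report something else, mostly with a low value. They report only what shows in the picture. A call takes as long as a camera call. They do not tell look-alikes from the thing itself.
- regions_of(camera, label): "region" (400x640 bool, what is visible of it) and "box" ([left, top, right, bottom] in pixels, round what is visible of it).
- landmark_of(camera, label): "location" ([column, row] in pixels: a listed point, or the origin of a listed thing).
The state is a dict: "t": time; "joint_positions": joint angles; "dq": joint speeds; "effort": joint torques, N m; "ee_pos": TCP position; "orientation": TCP orientation; "contact_force": force on the tool from outside, world axes, zero at the start; "torque": the same for the moment, N m; "opening": finger opening in m; "finger_force": force on a finger pad.
Only numpy, scipy, OpenCV 4.12 (cv2) and the standard library are available. Lean on these libraries where they do the work, as an engineer would, in place of code of your own. Each camera call takes 0.05 s, during which the arm holds its last target. There are 200 camera calls.

## Working session

There is one attempt and no reset: what is moved stays moved. The work goes in short steps, Python scripts to look and compute and a tool call to move; the robot and the scene stay as the last step left them, time stands still between calls to the robot, and variables do not carry over. Pictures are saved under pics/ and viewed, at most 10 in all, crops included, and the job is handed in when it is done.

Besides the shell and the picture viewer there is one more tool, called after "Emit:" as a command line: name --argument value ..., lists and objects as JSON in quotes. send_rows: Moves the arm, as the interface text tells. Its arguments: {"type":"object","properties":{"steps":{"type":"array","items":{"type":"object","properties":{"fingers":{"type":"number"},"x":{"type":"number"},"y":{"type":"number"},"z":{"type":"number"},"spin":{"type":"number"}}}},"newtons":{"type":"number"}},"required":["steps"]}

```bash
mkdir -p pics; cat > h.py <<'E'
import numpy as np, cv2
from rig import *
def ray(c,px):
    k=calibration(c); f=200/np.tan(np.radians(k["fov_y"])/2)
    R=np.array(k["R"]);t=np.array(k["t"])
    d=R.T@np.array([(px[0]-k["cx"])/f,(px[1]-k["cy"])/f,1.]); return -R.T@t,d
def at_z(c,px,z):
    o,d=ray(c,px); return o+d*(z-o[2])/d[2]
def at_d(c,px,dep):
    o,d=ray(c,px); return o+d*dep[int(px[1]),int(px[0])]
def cloud(c,dep):
    k=calibration(c); f=200/np.tan(np.radians(k["fov_y"])/2)
    R=np.array(k["R"]);t=np.array(k["t"])
    v,u=np.mgrid[0:400,0:640]
    p=np.stack([(u-k["cx"])/f*dep,(v-k["cy"])/f*dep,dep],-1)
    return (p-t)@R
def proj(c,X):
    k=calibration(c); f=200/np.tan(np.radians(k["fov_y"])/2)
    p=np.array(k["R"])@X+np.array(k["t"]); return [p[0]/p[2]*f+k["cx"],p[1]/p[2]*f+k["cy"]]
E
python3 - <<'E'
from h import *
s=get_state();print(s["t"],s["ee_pos"],s["orientation"],s["opening"],tip_extent if not callable(tip_extent) else tip_extent())
for c in("top","side"):
    p,d=read_camera(c); cv2.imwrite(f"pics/{c}0.png",p[...,::-1])
    np.save(f"{c}d.npy",d)
    for n in("jig","half_loose","half_back","strap_pivot","strap_end","foot","lever_pivot","lever_tip","white_pot","loupe","tape"):
        for r in landmark_of(c,n)[:2]:
            print(c,n,round(r["conf"],2),np.round(r["location"]),np.round(at_d(c,r["location"],d),3))
print(get_state()["t"])
E
```

```text
0.0 [ 0.27831944 -0.55924407  0.24974332] [-3.05715360e+00 -7.18708686e-01  4.57354335e-04] 0.08531778790047446 0.019
top jig 0.79 [348. 232.] [ 0.56 -0.11  0.02]
top half_loose 0.71 [350. 233.] [ 0.559 -0.114  0.018]
top half_loose 0.61 [348. 248.] [ 0.518 -0.103  0.037]
top half_back 0.95 [364. 134.] [ 0.825 -0.187  0.017]
top half_back 0.89 [244. 305.] [0.408 0.171 0.018]
top strap_end 0.59 [381. 266.] [ 0.465 -0.174  0.068]
top lever_pivot 0.58 [393. 227.] [ 0.554 -0.214  0.079]
top lever_tip 0.55 [408. 205.] [ 0.617 -0.279  0.001]
top lever_tip 0.26 [349. 231.] [ 0.563 -0.111  0.019]
top white_pot 0.77 [298. 246.] [0.537 0.022 0.055]
top loupe 0.54 [295. 271.] [0.477 0.039 0.011]
top tape 0.76 [348. 186.] [ 0.678 -0.12   0.047]
top tape 0.31 [397. 227.] [ 0.553 -0.222  0.092]
side jig 0.64 [345. 246.] [ 0.562 -0.085  0.02 ]
side half_loose 0.81 [363. 245.] [ 0.513 -0.086  0.03 ]
side half_loose 0.42 [355. 207.] [ 0.548 -0.209  0.078]
side half_back 0.85 [330. 240.] [ 0.604 -0.093  0.03 ]
side half_back 0.69 [262. 226.] [ 0.818 -0.156  0.012]
side strap_pivot 0.64 [354. 209.] [0.483 1.056 0.814]
side strap_end 0.7 [386. 221.] [ 0.455 -0.168  0.065]
side strap_end 0.32 [362. 247.] [ 0.513 -0.068  0.034]
side foot 0.48 [385. 227.] [ 0.455 -0.155  0.052]
side lever_pivot 0.61 [352. 205.] [ 0.556 -0.204  0.084]
side lever_tip 0.59 [345. 176.] [ 0.584 -0.232  0.162]
side white_pot 0.85 [347. 277.] [0.543 0.035 0.008]
side loupe 0.66 [372. 280.] [0.479 0.039 0.011]
side loupe 0.51 [354. 205.] [ 0.551 -0.206  0.084]
side tape 0.55 [297. 240.] [ 0.702 -0.103  0.013]
1.2
```

```bash
python3 - <<'E'
import cv2,numpy as np
a=cv2.resize(cv2.imread("pics/top0.png")[150:330,230:450],None,fx=3.2,fy=3.2,interpolation=cv2.INTER_CUBIC);cv2.imwrite("pics/topc.png",a)
a=cv2.resize(cv2.imread("pics/side0.png")[140:320,240:460],None,fx=3.2,fy=3.2,interpolation=cv2.INTER_CUBIC);cv2.imwrite("pics/sidec.png",a)
E
```

```text
(no output)
```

View pics/topc.png

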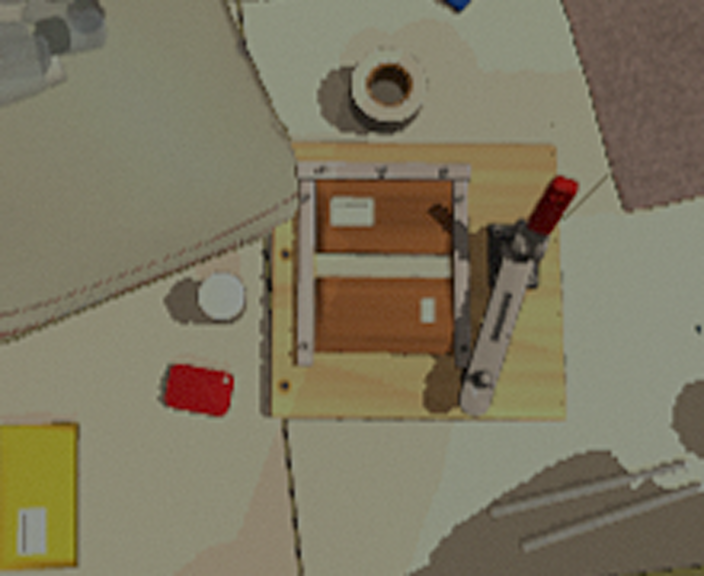

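View pics/sidec.png

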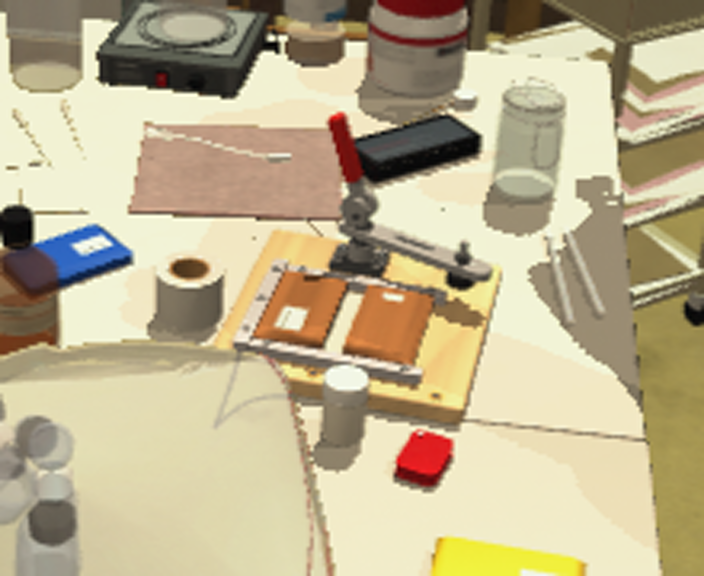

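```bash
python3 - <<'E'
from h import *
d=np.load("topd.npy");p=cv2.imread("pics/top0.png");P=cloud("top",d)
def c2f(x,y):return (230+x/3.2,150+y/3.2)
for n,q in dict(cloth=(100,200),clothedge=(230,150),edge2=(285,190),tape=(420,90),pot=(222,295),bfr=(566,418),bfl=(272,418),bbr=(554,145),h1=(400,240),h2=(360,320),strapend=(475,400),post=(520,240),levtip=(567,185),fenceL=(300,172),fenceR=(469,172),guideLn=(304,360),guideRn=(460,360),black=(40,40)).items():
    u,v=c2f(*q); print(n,np.round(P[int(v),int(u)],3))
hsv=cv2.cvtColor(p,cv2.COLOR_BGR2HSV)
Z=P[...,2]
X=P[(P[...,0]>.4)&(P[...,0]<.66)&(P[...,1]>-.2)&(P[...,1]<-.03)&(hsv[...,1]>140)&(Z>.025)&(Z<.045)]
sp=np.median(X[:,0]);
m=np.array([.565,-.1])
for S in (X[X[:,0]>.565],X[X[:,0]<.555]):
    r=cv2.minAreaRect((S[:,:2]*1000).astype(np.float32));print(len(S),np.round(r[0],1),np.round(r[1],1),r[2],np.median(S[:,2]))
S=P[(Z>.057)&(Z<.068)&(P[...,0]>.4)&(P[...,0]<.66)&(P[...,1]>-.3)&(P[...,1]<-.12)]
r=cv2.minAreaRect((S[:,:2]*1000).astype(np.float32));print("strap",len(S),r)
k=calibration("wrist");print(k, get_state()["joint_positions"])
E
```

```text
cloth [0.627 0.103 0.078]
clothedge [0.66  0.002 0.063]
edge2 [ 0.628 -0.041  0.027]
tape [ 0.693 -0.157  0.051]
pot [0.546 0.018 0.058]
bfr [ 0.424 -0.239  0.018]
bfl [ 0.45  -0.011  0.016]
bbr [ 0.647 -0.272 -0.003]
h1 [ 0.575 -0.128  0.034]
h2 [ 0.516 -0.087  0.033]
strapend [ 0.445 -0.164  0.061]
post [ 0.558 -0.21   0.089]
levtip [ 0.586 -0.234  0.163]
fenceL [ 0.642 -0.053  0.034]
fenceR [ 0.627 -0.19   0.032]
guideLn [ 0.491 -0.041  0.031]
guideRn [ 0.478 -0.161  0.029]
black [0.75  0.135 0.107]
807 [ 596.4 -132.1] [137.4  59.5] 83.5782699584961 0.033611059337605845
958 [ 507.6 -108.6] [111.2  78.1] 83.60482025146484 0.03381238180869693
strap 498 ((501.76239013671875, -191.1343994140625), (24.66631507873535, 150.13284301757812), 64.166015625)
{'fov_y': 71.42340376784422, 'cx': 320.1868025317276, 'cy': 200.04290810838685, 'R': array([[ 4.45468748e-01, -8.95297488e-01, -5.27958961e-05],
       [-8.54800064e-01, -4.25336178e-01,  2.97331443e-01],
       [-2.66222550e-01, -1.32406735e-01, -9.54774324e-01]]), 't': array([-0.62514084, -0.03842362,  0.3802708 ])} [ 1.03879344  0.52137082 -0.03631213  1.59949847  0.02119445  1.02107389
 -0.1127973 ]
```

Emit:
send_rows --steps '[{"x":15,"y":22,"z":5,"spin":-0.03,"fingers":0},{"x":15,"y":22,"z":5,"spin":-0.03,"fingers":0},{"x":15,"y":22,"z":5,"spin":-0.03,"fingers":0},{"x":15,"y":22,"z":5,"spin":-0.03,"fingers":0},{"x":15,"y":22,"z":5,"spin":-0.03,"fingers":0},{"x":15,"y":22,"z":5,"spin":-0.03,"fingers":0},{"x":15,"y":22,"z":5,"spin":-0.03,"fingers":0},{"x":15,"y":22,"z":5,"spin":-0.03,"fingers":0},{"x":15,"y":22,"z":5,"spin":-0.03,"fingers":0},{"x":15,"y":22,"z":5,"spin":-0.03,"fingers":0}]'

```text
t: 2.03
ee_pos: [0.429, -0.3384, 0.3006]
orientation: [3.131, 0.252, 0.0]
contact_force: [0.9, -0.7, 0.3]
opening: 0.0426
finger_force: 0.0
```

Emit:
send_rows --steps '[{"x":16,"y":22,"spin":-0.03,"fingers":0},{"x":16,"y":22,"spin":-0.03,"fingers":0},{"x":16,"y":22,"spin":-0.03,"fingers":0},{"x":16,"y":22,"spin":-0.03,"fingers":0},{"x":16,"y":22,"spin":-0.03,"fingers":0},{"x":16,"y":22,"spin":-0.03,"fingers":0},{"x":16,"y":22,"spin":-0.03,"fingers":0},{"x":16,"y":22,"spin":-0.03,"fingers":0},{"x":16,"y":22,"spin":-0.03,"fingers":0},{"x":0,"y":0,"fingers":0}]'

```text
invalid input
```

```bash
cat > look.py <<'E'
import sys
from h import *
n=sys.argv[1]
s=get_state();print(s["t"],np.round(s["ee_pos"],4),s["orientation"],s["opening"],s["contact_force"])
p,d=read_camera("wrist");P=cloud("wrist",d);np.save("wP.npy",P);cv2.imwrite(f"pics/{n}.png",p[...,::-1])
Z=P[...,2]
hsv=cv2.cvtColor(p,cv2.COLOR_RGB2HSV)
for l in ("jig","half_loose","half_back","strap_pivot","strap_end","lever_pivot","lever_tip"):
    for r in landmark_of("wrist",l)[:2]:
        u=r["location"]; print(l,round(r["conf"],2),np.round(u),np.round(at_d("wrist",u,d),4))
for l in ("half_loose","half_back","strap_swing","cam_lever"):
    for r in regions_of("wrist",l)[:2]:
        Q=P[r["region"]];
        lo,hi={"strap_swing":(.055,.067),"cam_lever":(.1,.2)}.get(l,(.028,.04))
        Q=Q[(Q[:,2]>lo)&(Q[:,2]<hi)]
        if len(Q)<20: continue
        a,b,c=cv2.minAreaRect((Q[:,:2]*1000).astype(np.float32));print(l,round(r["conf"],2),len(Q),np.round(a,1),np.round(b,1),round(c,1),np.round(np.median(Q,0),4),np.round(Q[:,2].max(),3))
E
python3 look.py w1
```

```text
2.0333 [ 0.429  -0.3384  0.3006] [3.13137661e+00 2.51529995e-01 2.14897217e-04] 0.042633097286056465 [ 0.91423509 -0.69885345  0.27168748]
jig 0.6 [172.  40.] [ 0.5649 -0.119   0.0203]
half_loose 0.85 [158.  72.] [ 0.5212 -0.1113  0.0352]
half_back 0.69 [169.   6.] [ 0.5971 -0.1271  0.034 ]
strap_pivot 0.62 [237.  54.] [ 0.5495 -0.2293  0.0921]
strap_end 0.78 [196. 131.] [ 0.4577 -0.1794  0.0678]
lever_pivot 0.76 [230.  50.] [ 0.5537 -0.2186  0.0798]
half_loose 0.73 4327 [ 523.3 -102.8] [112.4  60.1] 82.9 [ 0.5244 -0.1052  0.0359] 0.039
half_back 0.82 3118 [ 582.9 -116.2] [ 49.7 119.6] 9.6 [ 0.5897 -0.1261  0.0361] 0.039
half_back 0.47 247 [547.9  11.4] [16.7 35.4] 80.0 [0.5478 0.0069 0.0342] 0.04
strap_swing 0.98 2059 [ 508.6 -189.3] [ 24.4 152.8] 64.3 [ 0.5059 -0.189   0.063 ] 0.067
cam_lever 0.58 881 [ 575.6 -223.6] [18.2 32.1] 54.6 [ 0.5746 -0.2263  0.137 ] 0.166
```

View pics/w1.png

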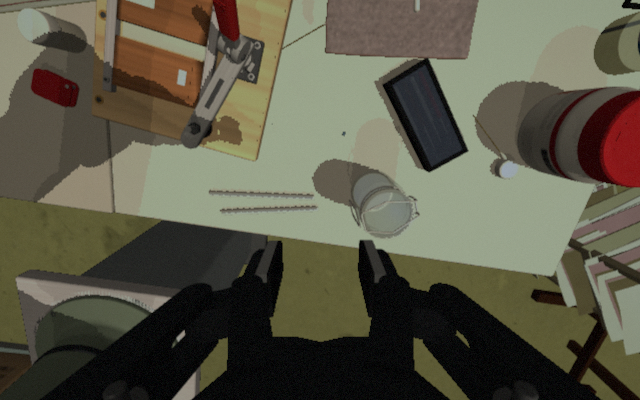

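Emit:
send_rows --steps '[{"x":17,"y":24,"z":0,"spin":-0.03,"fingers":0},{"x":17,"y":24,"z":0,"spin":-0.03,"fingers":0},{"x":17,"y":24,"z":0,"spin":-0.03,"fingers":0},{"x":17,"y":24,"z":0,"spin":-0.03,"fingers":0},{"x":17,"y":24,"z":0,"spin":-0.03,"fingers":0},{"x":17,"y":24,"z":0,"spin":-0.03,"fingers":0},{"x":17,"y":24,"z":0,"spin":-0.03,"fingers":0},{"x":17,"y":24,"z":0,"spin":-0.03,"fingers":0},{"x":17,"y":24,"z":0,"spin":-0.03,"fingers":0},{"x":0,"y":0,"z":0,"spin":0,"fingers":0}]'

```text
t: 3.47
ee_pos: [0.584, -0.118, 0.2999]
orientation: [-3.135, 0.163, -0.001]
contact_force: [0.5, 2.1, 0.4]
opening: 0.0427
finger_force: 0.0
```

```bash
python3 look.py w2
```

```text
3.4667 [ 0.584  -0.118   0.2999] [-3.13480692e+00  1.63423010e-01 -9.32557375e-04] 0.04265779339231836 [0.49642354 2.14649155 0.40278312]
jig 0.65 [319. 176.] [ 0.5734 -0.12    0.0363]
half_loose 0.78 [318. 209.] [ 0.5238 -0.1138  0.035 ]
half_loose 0.55 [320.  79.] [ 0.7026 -0.137   0.0017]
half_back 0.91 [324. 155.] [ 0.6009 -0.1319  0.0361]
half_back 0.7 [163. 280.] [0.4189 0.1615 0.0149]
strap_pivot 0.68 [396. 186.] [ 0.5616 -0.2172  0.0914]
strap_end 0.66 [366. 256.] [ 0.5902 -0.1474  0.3064]
lever_pivot 0.56 [398. 190.] [ 0.5572 -0.2186  0.0937]
lever_tip 0.7 [440. 180.] [ 0.5844 -0.2397  0.165 ]
half_loose 0.85 2782 [ 518.1 -111.5] [110.1  60.8] 82.9 [ 0.5206 -0.1119  0.0345] 0.037
half_back 0.92 3316 [ 597.3 -121.6] [110.3  61.7] 82.8 [ 0.5978 -0.1215  0.0344] 0.037
strap_swing 0.61 1060 [ 505.3 -197.5] [ 24.1 148.7] 64.3 [ 0.5147 -0.2007  0.0618] 0.067
cam_lever 0.57 644 [ 574.2 -229.9] [18.8 34.8] 63.9 [ 0.5793 -0.2273  0.1516] 0.167
cam_lever 0.47 653 [ 574.3 -230. ] [18.8 35. ] 63.9 [ 0.5794 -0.2273  0.1516] 0.167
```

View pics/w2.png

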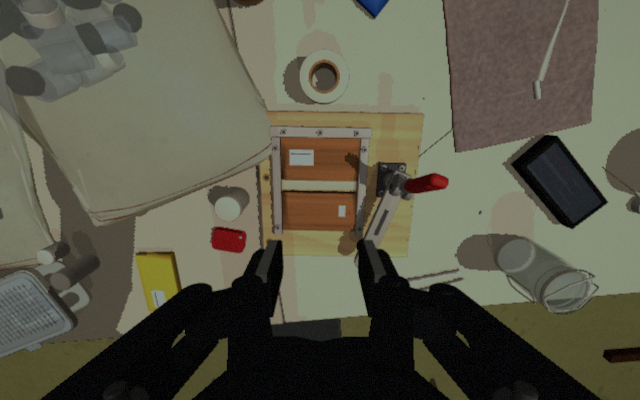

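```bash
python3 -c "
from rig import *
print(tip_extent() if callable(tip_extent) else tip_extent)"
```

```text
0.019
```

Emit:
send_rows --steps '[{"x":-14,"y":2.4,"z":-10,"spin":-0.01,"fingers":0},{"x":-14,"y":2.4,"z":-20,"spin":-0.01,"fingers":0},{"x":-14,"y":2.4,"z":-20,"spin":0,"fingers":0},{"x":-14,"y":2.4,"z":-20,"spin":0,"fingers":0},{"x":-14,"y":2.4,"z":-20,"spin":0,"fingers":0},{"x":-14,"y":2.4,"z":-20,"spin":0,"fingers":0},{"x":-14,"y":2.4,"z":-20,"spin":0,"fingers":0},{"x":-14,"y":2.4,"z":-20,"spin":0,"fingers":0},{"x":-13,"y":2.5,"z":-20,"spin":0,"fingers":0},{"x":0,"y":0,"z":0,"spin":0,"fingers":0}]'

```text
t: 4.9
ee_pos: [0.4529, -0.1014, 0.1276]
orientation: [-3.135, 0.201, 0.009]
contact_force: [-0.3, -0.6, -0.4]
opening: 0.043
finger_force: 0.0
```

Emit:
send_rows --steps '[{"x":0,"y":0,"z":-20,"spin":0,"fingers":0},{"x":0,"y":0,"z":-20,"spin":0,"fingers":0},{"x":0,"y":0,"z":-15,"spin":0,"fingers":0},{"x":0,"y":0,"z":-10,"spin":0,"fingers":0},{"x":0,"y":0,"z":-8,"spin":0,"fingers":0},{"x":0,"y":0,"z":-7,"spin":0,"fingers":0},{"x":0,"y":0,"z":-5,"spin":0,"fingers":0},{"x":0,"y":0,"z":0,"spin":0,"fingers":0},{"x":0,"y":0,"z":0,"spin":0,"fingers":0},{"x":0,"y":0,"z":0,"spin":0,"fingers":0}]'

```text
t: 5.73
ee_pos: [0.4567, -0.1019, 0.0457]
orientation: [3.135, -0.201, 0.001]
contact_force: [0.0, 0.1, 0.1]
opening: 0.043
finger_force: 0.0
```

Emit:
send_rows --steps '[{"x":4,"y":-0.5,"z":-2,"spin":0,"fingers":0},{"x":4,"y":-0.5,"z":0,"spin":0,"fingers":0},{"x":4,"y":-0.5,"z":0,"spin":0,"fingers":0},{"x":3,"y":-0.4,"z":0,"spin":0,"fingers":0},{"x":3,"y":-0.4,"z":0,"spin":0,"fingers":0},{"x":2,"y":-0.2,"z":0,"spin":0,"fingers":0},{"x":2,"y":-0.2,"z":0,"spin":0,"fingers":0},{"x":2,"y":-0.3,"z":0,"spin":0,"fingers":0},{"x":2,"y":-0.3,"z":0,"spin":0,"fingers":0},{"x":2,"y":-0.3,"z":0,"spin":0,"fingers":0}]'

```text
t: 6.57
ee_pos: [0.4845, -0.1055, 0.0433]
orientation: [-3.135, 0.201, 0.0]
contact_force: [-0.1, -0.1, 0.5]
opening: 0.0427
finger_force: 0.2
```

```bash
python3 look.py w3 | grep -v lever
```

```text
6.5667 [ 0.4845 -0.1055  0.0433] [-3.13512495e+00  2.01378223e-01  3.37469954e-04] 0.042733213605607216 [-0.1159751  -0.0717879   0.46254587]
jig 0.72 [314. 100.] [ 0.5674 -0.1131  0.0199]
half_loose 0.9 [314. 180.] [ 0.5302 -0.1083  0.0355]
half_loose 0.65 [314. 103.] [ 0.5656 -0.1129  0.0193]
half_back 0.68 [316.  30.] [ 0.5938 -0.1179  0.0345]
strap_pivot 0.89 [600.  89.] [ 0.5562 -0.2035  0.0734]
half_loose 0.96 25029 [ 525.6 -109.5] [111.5  60.6] 82.7 [ 0.5297 -0.1095  0.0345] 0.037
half_back 0.97 23698 [ 587.5 -116.9] [111.9  37.8] 82.7 [ 0.5881 -0.1166  0.0346] 0.038
strap_swing 0.85 17160 [ 512.3 -196.6] [ 26.3 139.3] 64.4 [ 0.5248 -0.1996  0.0616] 0.067
```

Emit:
send_rows --steps '[{"x":2,"y":-0.3,"z":0,"spin":0,"fingers":0},{"x":2,"y":-0.3,"z":0,"spin":0,"fingers":0},{"x":2,"y":-0.2,"z":0,"spin":0,"fingers":0},{"x":1,"y":-0.1,"z":0,"spin":0,"fingers":0},{"x":1,"y":-0.1,"z":0,"spin":0,"fingers":0},{"x":1,"y":-0.1,"z":0,"spin":0,"fingers":0},{"x":1,"y":-0.1,"z":0,"spin":0,"fingers":0},{"x":1,"y":-0.1,"z":0,"spin":0,"fingers":0},{"x":1,"y":-0.1,"z":0,"spin":0,"fingers":0},{"x":0,"y":0,"z":0,"spin":0,"fingers":0}]'

```text
t: 8.0
ee_pos: [0.4967, -0.1068, 0.0433]
orientation: [-3.135, 0.201, -0.0]
contact_force: [-0.6, -0.0, -1.0]
opening: 0.0428
finger_force: 0.0
```

```bash
python3 look.py w4 | grep half
```

```text
half_loose 0.85 [316. 178.] [ 0.5428 -0.1105  0.0351]
half_back 0.57 [317.  56.] [ 0.5958 -0.1182  0.0343]
half_loose 0.84 25096 [ 537.3 -110.3] [110.8  60.8] 82.6 [ 0.5413 -0.1109  0.0344] 0.037
half_back 0.61 30107 [ 593.4 -117.8] [111.6  50.2] 82.9 [ 0.5948 -0.1175  0.0346] 0.037
```

Emit:
send_rows --steps '[{"x":0.5,"y":-0.06,"z":0,"spin":0,"fingers":0},{"x":0.5,"y":-0.06,"z":0,"spin":0,"fingers":0},{"x":0.5,"y":-0.06,"z":0,"spin":0,"fingers":0},{"x":0.4,"y":-0.06,"z":0,"spin":0,"fingers":0},{"x":0.3,"y":0,"z":0,"spin":0,"fingers":0},{"x":0.2,"y":0,"z":0,"spin":0,"fingers":0},{"x":0.2,"y":0,"z":0,"spin":0,"fingers":0},{"x":0,"y":0,"z":0,"spin":0,"fingers":0},{"x":0,"y":0,"z":0,"spin":0,"fingers":0},{"x":0,"y":0,"z":0,"spin":0,"fingers":0}]'

```text
t: 9.43
ee_pos: [0.4983, -0.1071, 0.0432]
orientation: [3.135, -0.201, -0.002]
contact_force: [-6.0, 0.5, 4.5]
opening: 0.0425
finger_force: 3.0
```

```bash
python3 look.py w5 | grep half
```

```text
half_loose 0.57 [317. 186.] [ 0.5406 -0.1107  0.0347]
half_back 0.95 [321.  61.] [ 0.5955 -0.1197  0.0347]
half_loose 0.7 24961 [ 539.1 -110.7] [110.9  60.8] 82.6 [ 0.5428 -0.111   0.0344] 0.037
half_back 0.77 30954 [ 594.  -117.3] [111.2  51.2] 82.6 [ 0.5958 -0.1177  0.0346] 0.037
```

View pics/w5.png

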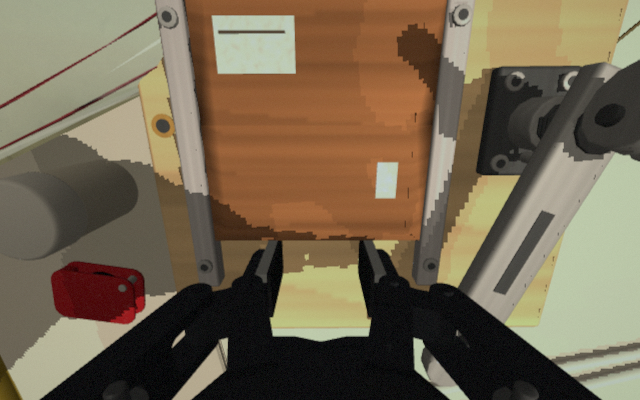

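Emit:
send_rows --steps '[{"x":-3,"y":0.4,"z":0,"spin":0,"fingers":0},{"x":-8,"y":1,"z":0,"spin":0,"fingers":0},{"x":-10,"y":1,"z":0,"spin":0,"fingers":0},{"x":0,"y":0,"z":20,"spin":0,"fingers":0},{"x":0,"y":0,"z":30,"spin":0,"fingers":1},{"x":0,"y":0,"z":30,"spin":0,"fingers":1},{"x":0,"y":0,"z":30,"spin":0,"fingers":1},{"x":0,"y":0,"z":30,"spin":0.1,"fingers":1},{"x":0,"y":0,"z":15,"spin":0.1,"fingers":1},{"x":0,"y":0,"z":0,"spin":0.1,"fingers":1}]'

```text
t: 10.87
ee_pos: [0.4791, -0.1049, 0.2016]
orientation: [3.128, 0.277, 0.008]
contact_force: [0.7, 0.3, 0.3]
opening: -0.0003
finger_force: 0.0
```

```bash
python3 look.py w6 | grep -v strap_end; python3 -c "
from rig import *
print(get_state()['joint_positions'],tip_extent)"
```

```text
10.8667 [ 0.4791 -0.1049  0.2016] [3.12771707 0.2767279  0.00845556] -0.0002779343239267434 [0.69977112 0.31272976 0.32890912]
half_loose 0.58 [335. 134.] [ 0.5362 -0.1102  0.0316]
half_back 0.95 [356.  74.] [ 0.5935 -0.1195  0.0315]
half_back 0.62 [ 83. 192.] [0.4223 0.1631 0.0136]
strap_pivot 0.7 [452. 138.] [ 0.5518 -0.2047  0.082 ]
lever_pivot 0.58 [460. 139.] [ 0.5526 -0.2093  0.0863]
lever_tip 0.78 [586.  97.] [ 0.5861 -0.233   0.1601]
lever_tip 0.47 [222. 104.] [ 0.5461 -0.0013  0.0524]
half_loose 0.62 6289 [ 538.1 -110.4] [110.3  60.3] 83.1 [ 0.5397 -0.1084  0.0327] 0.035
half_back 0.8 7374 [ 597.5 -117.4] [109.9  60.6] 83.1 [ 0.5986 -0.1156  0.0326] 0.036
strap_swing 0.59 3142 [ 504.8 -193.1] [ 24.7 153.4] 64.7 [ 0.5035 -0.1912  0.06  ] 0.067
cam_lever 0.85 3350 [ 576.2 -226.2] [20.  34.8] 64.4 [ 0.5779 -0.2236  0.145 ] 0.166
[ 0.22121627  0.38286737 -0.16121011  1.99668716  0.08623601  0.76884047
 -1.39002881] 0.019
```

Emit:
send_rows --steps '[{"x":-1.2,"y":-5.8,"z":0,"spin":0.12,"fingers":1},{"x":-1.2,"y":-5.8,"z":0,"spin":0.12,"fingers":1},{"x":-1.2,"y":-5.8,"z":0,"spin":0.12,"fingers":1},{"x":-1.2,"y":-5.8,"z":0,"spin":0.12,"fingers":1},{"x":-1.2,"y":-5.8,"z":0,"spin":0.12,"fingers":1},{"x":-1.2,"y":-5.8,"z":0,"spin":0.12,"fingers":1},{"x":-1.2,"y":-5.8,"z":0,"spin":0.12,"fingers":1},{"x":-1.2,"y":-5.8,"z":0,"spin":0.12,"fingers":1},{"x":-1.2,"y":-5.8,"z":0,"spin":0.12,"fingers":1},{"x":-1.2,"y":-5.8,"z":0,"spin":0.12,"fingers":1}]'

```text
t: 12.3
ee_pos: [0.4659, -0.163, 0.1982]
orientation: [-2.426, -1.996, 0.0]
contact_force: [-0.3, 0.4, 0.9]
opening: -0.0003
finger_force: 0.0
```

Emit:
send_rows --steps '[{"x":-1.2,"y":-5.8,"z":0,"spin":0.12,"fingers":1},{"x":-1.2,"y":-5.8,"z":0,"spin":0.12,"fingers":1},{"x":-1.2,"y":-5.8,"z":0,"spin":0.12,"fingers":1},{"x":-1.2,"y":-5.8,"z":0,"spin":0.12,"fingers":1},{"x":-1.2,"y":-5.8,"z":0,"spin":0.12,"fingers":1},{"x":-1.2,"y":-5.8,"z":0,"spin":0.12,"fingers":1},{"x":-1.2,"y":-5.8,"z":0,"spin":0.12,"fingers":1},{"x":-1.2,"y":-5.8,"z":0,"spin":0.12,"fingers":1},{"x":-1.2,"y":-5.8,"z":0,"spin":0.12,"fingers":1},{"x":-1.2,"y":-5.8,"z":0,"spin":0.12,"fingers":1}]'

```text
t: 13.13
ee_pos: [0.454, -0.221, 0.1982]
orientation: [-0.875, -3.017, -0.0]
contact_force: [0.3, 0.4, -0.9]
opening: -0.0
finger_force: 0.0
```

Emit:
send_rows --steps '[{"x":0,"y":0,"z":-20,"spin":0.06,"fingers":1},{"x":0,"y":0,"z":-25,"spin":0.06,"fingers":1},{"x":0,"y":0,"z":-25,"spin":0,"fingers":1},{"x":0,"y":0,"z":-25,"spin":0,"fingers":1},{"x":0,"y":0,"z":-15,"spin":0,"fingers":1},{"x":0,"y":0,"z":-10,"spin":0,"fingers":1},{"x":0,"y":0,"z":-7,"spin":0,"fingers":1},{"x":0,"y":0,"z":0,"spin":0,"fingers":1},{"x":0,"y":0,"z":0,"spin":0,"fingers":1},{"x":0,"y":0,"z":0,"spin":0,"fingers":1}]'

```text
t: 13.97
ee_pos: [0.4545, -0.2209, 0.0721]
orientation: [0.701, 3.061, -0.001]
contact_force: [-0.2, 0.1, 0.4]
opening: -0.0001
finger_force: 0.0
```

```bash
python3 look.py w7 | grep -v half; python3 - <<'E'
from h import *
p,d=read_camera("side"); cv2.imwrite("pics/s7.png",cv2.resize(p[150:280,280:440,::-1],None,fx=4,fy=4,interpolation=cv2.INTER_CUBIC))
E
```

```text
13.9667 [ 0.4545 -0.2209  0.0721] [ 7.00623347e-01  3.06129899e+00 -5.87510508e-04] -5.181670238240778e-05 [-0.15847021  0.12642452  0.42735294]
strap_end 0.59 [412. 235.] [ 0.4577 -0.1721  0.0696]
lever_pivot 0.27 [508. 265.] [ 0.525  -0.1186  0.0346]
strap_swing 0.57 4190 [ 478.9 -181. ] [24.2 96.4] 64.2 [ 0.4574 -0.1751  0.0617] 0.067
```

View pics/s7.png

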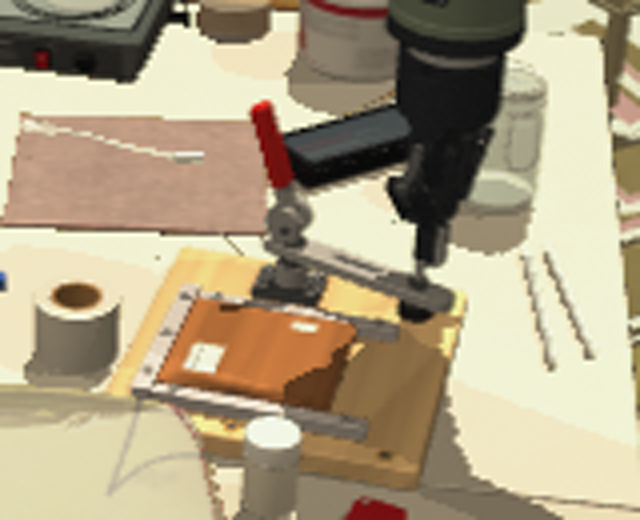

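```bash
python3 - <<'E'
import numpy as np
c=np.array([555.5,-219]);v=np.array([-101,-1.9]);r=np.hypot(*v);a0=np.degrees(np.arctan2(v[1],v[0]))%360
ang=[a0]+[a0-2.75*i for i in range(1,5)]
ang+=[ang[-1]-3*i for i in range(1,25)]
p=np.array([c+r*np.array([np.cos(np.radians(a)),np.sin(np.radians(a))]) for a in ang])
for i,(d,a,q) in enumerate(zip(np.diff(p,axis=0),ang[1:],p[1:])):print(i+1,np.round(d,1),round(a,1),np.round(q))
E
```

```text
1 [0.  4.8] 178.3 [ 455. -216.]
2 [0.3 4.8] 175.6 [ 455. -211.]
3 [0.5 4.8] 172.8 [ 455. -206.]
4 [0.7 4.8] 170.1 [ 456. -202.]
5 [1.  5.2] 167.1 [ 457. -196.]
6 [1.3 5.1] 164.1 [ 458. -191.]
7 [1.6 5. ] 161.1 [ 460. -186.]
8 [1.8 5. ] 158.1 [ 462. -181.]
9 [2.1 4.9] 155.1 [ 464. -176.]
10 [2.4 4.7] 152.1 [ 466. -172.]
11 [2.6 4.6] 149.1 [ 469. -167.]
12 [2.8 4.5] 146.1 [ 472. -163.]
13 [3.1 4.3] 143.1 [ 475. -158.]
14 [3.3 4.1] 140.1 [ 478. -154.]
15 [3.5 4. ] 137.1 [ 482. -150.]
16 [3.7 3.8] 134.1 [ 485. -146.]
17 [3.9 3.6] 131.1 [ 489. -143.]
18 [4.1 3.4] 128.1 [ 493. -139.]
19 [4.2 3.2] 125.1 [ 497. -136.]
20 [4.4 2.9] 122.1 [ 502. -133.]
21 [4.6 2.7] 119.1 [ 506. -131.]
22 [4.7 2.4] 116.1 [ 511. -128.]
23 [4.8 2.2] 113.1 [ 516. -126.]
24 [4.9 1.9] 110.1 [ 521. -124.]
25 [5.  1.7] 107.1 [ 526. -122.]
26 [5.1 1.4] 104.1 [ 531. -121.]
27 [5.2 1.2] 101.1 [ 536. -120.]
28 [5.2 0.9] 98.1 [ 541. -119.]
```

Emit:
send_rows --steps '[{"x":0,"y":4.8,"z":0,"spin":0,"fingers":1},{"x":0.3,"y":4.8,"z":0,"spin":0,"fingers":1},{"x":0.5,"y":4.8,"z":0,"spin":0,"fingers":1},{"x":0.7,"y":4.8,"z":0,"spin":0,"fingers":1},{"x":1.0,"y":5.2,"z":0,"spin":-0.052,"fingers":1},{"x":1.3,"y":5.1,"z":0,"spin":-0.052,"fingers":1},{"x":1.6,"y":5.0,"z":0,"spin":-0.052,"fingers":1},{"x":1.8,"y":5.0,"z":0,"spin":-0.052,"fingers":1},{"x":2.1,"y":4.9,"z":0,"spin":-0.052,"fingers":1},{"x":2.4,"y":4.7,"z":0,"spin":-0.052,"fingers":1}]'

```text
t: 15.45
ee_pos: [0.4657, -0.1709, 0.0713]
orientation: [-1.171, -2.915, 0.001]
contact_force: [-1.0, -0.8, 0.1]
opening: -0.0001
finger_force: 0.6
```

```bash
python3 look.py w8 | grep -v half
```

```text
15.45 [ 0.4657 -0.1709  0.0713] [-1.17101711e+00 -2.91480025e+00  5.08854824e-04] -7.548972458088841e-05 [-0.95215357 -0.75196795  0.05949618]
strap_end 0.67 [364. 250.] [ 0.4746 -0.1488  0.0677]
strap_swing 0.69 2875 [ 476.7 -146. ] [24.1 53.4] 48.5 [ 0.4701 -0.1406  0.0618] 0.067
```

Emit:
send_rows --steps '[{"x":2.6,"y":4.6,"z":0,"spin":-0.052,"fingers":1},{"x":2.8,"y":4.5,"z":0,"spin":-0.052,"fingers":1},{"x":3.1,"y":4.3,"z":0,"spin":-0.052,"fingers":1},{"x":3.3,"y":4.1,"z":0,"spin":-0.052,"fingers":1},{"x":3.5,"y":4.0,"z":0,"spin":-0.052,"fingers":1},{"x":3.7,"y":3.8,"z":0,"spin":-0.052,"fingers":1},{"x":3.9,"y":3.6,"z":0,"spin":-0.052,"fingers":1},{"x":4.1,"y":3.4,"z":0,"spin":-0.052,"fingers":1},{"x":4.2,"y":3.2,"z":0,"spin":-0.052,"fingers":1},{"x":4.4,"y":2.9,"z":0,"spin":-0.052,"fingers":1}]'

```text
t: 16.88
ee_pos: [0.5012, -0.133, 0.0712]
orientation: [-1.881, -2.515, 0.001]
contact_force: [-1.6, 0.5, -1.0]
opening: 0.0002
finger_force: 0.6
```

Emit:
send_rows --steps '[{"x":4.6,"y":2.7,"z":0,"spin":-0.052,"fingers":1},{"x":4.7,"y":2.4,"z":0,"spin":-0.052,"fingers":1},{"x":4.8,"y":2.2,"z":0,"spin":-0.052,"fingers":1},{"x":4.9,"y":1.9,"z":0,"spin":-0.052,"fingers":1},{"x":3.0,"y":1.0,"z":0,"spin":-0.04,"fingers":1},{"x":3.0,"y":1.0,"z":0,"spin":-0.03,"fingers":1},{"x":3.0,"y":0.8,"z":0,"spin":-0.03,"fingers":1},{"x":2.0,"y":0.4,"z":0,"spin":-0.02,"fingers":1},{"x":2.0,"y":0.4,"z":0,"spin":0,"fingers":1},{"x":1.5,"y":0.3,"z":0,"spin":0,"fingers":1}]'

```text
t: 17.72
ee_pos: [0.535, -0.1201, 0.0712]
orientation: [-2.264, -2.178, 0.0]
contact_force: [-0.7, -0.2, -0.4]
opening: 0.0002
finger_force: 0.4
```

```bash
python3 look.py w9 | grep -v lever
```

```text
17.7167 [ 0.535  -0.1201  0.0712] [-2.26373615e+00 -2.17826503e+00  2.46814259e-04] 0.00018871997705668697 [-0.6805039  -0.15618667 -0.39164624]
jig 0.69 [364. 210.] [ 0.5588 -0.0922  0.0618]
jig 0.18 [334.   2.] [5.459e-01 3.000e-04 5.840e-02]
half_loose 0.91 [324. 216.] [ 0.5386 -0.1048  0.0334]
half_back 0.86 [416. 226.] [ 0.5953 -0.1135  0.0343]
strap_end 0.85 [367. 250.] [ 0.559  -0.1103  0.0707]
strap_end 0.23 [323. 216.] [ 0.5378 -0.1045  0.0351]
half_loose 0.78 9732 [ 540.2 -107.7] [104.3  60.2] 82.8 [ 0.5361 -0.0831  0.0343] 0.037
half_loose 0.73 12388 [ 599.4 -118.3] [110.3  60.9] 82.6 [ 0.603  -0.1018  0.0345] 0.037
half_back 0.58 12416 [ 599.6 -118.4] [110.5  60.9] 82.9 [ 0.603  -0.1018  0.0345] 0.037
strap_swing 0.8 2955 [ 560.3 -111.1] [53.6 24.1] 89.3 [ 0.5597 -0.103   0.0617] 0.067
```

Emit:
send_rows --steps '[{"x":2,"y":0.3,"z":0,"spin":-0.02,"fingers":1},{"x":2,"y":0.3,"z":0,"spin":-0.02,"fingers":1},{"x":2,"y":0.3,"z":0,"spin":-0.02,"fingers":1},{"x":1.5,"y":0.2,"z":0,"spin":-0.02,"fingers":1},{"x":1.0,"y":0.1,"z":0,"spin":0,"fingers":1},{"x":0.8,"y":0.1,"z":0,"spin":0,"fingers":1},{"x":0.6,"y":0,"z":0,"spin":0,"fingers":1},{"x":0.5,"y":0,"z":0,"spin":0,"fingers":1},{"x":0.5,"y":0,"z":0,"spin":0,"fingers":1},{"x":0.5,"y":0,"z":0,"spin":0,"fingers":1}]'

```text
t: 19.15
ee_pos: [0.5444, -0.1188, 0.0708]
orientation: [-2.348, -2.084, 0.005]
contact_force: [-12.8, 0.4, 4.9]
opening: -0.0003
finger_force: 6.7
```

```bash
python3 look.py w10 | grep -E "strap|half"
```

```text
half_loose 0.76 [308. 218.] [ 0.5389 -0.1032  0.0348]
half_loose 0.36 [352. 212.] [ 0.564  -0.0929  0.0613]
half_back 0.82 [399. 220.] [ 0.5944 -0.1112  0.0352]
half_back 0.6 [310. 216.] [ 0.5406 -0.1023  0.0348]
strap_end 0.88 [363. 248.] [ 0.5677 -0.1103  0.0677]
half_loose 0.74 10592 [ 540.1 -105.5] [99.8 60.2] 82.8 [ 0.5371 -0.086   0.0343] 0.037
half_back 0.8 11630 [ 599.2 -118.5] [110.4  60.6] 82.8 [ 0.6055 -0.0987  0.0344] 0.037
strap_swing 0.65 2878 [ 569.4 -111.4] [52.9 24.1] 83.6 [ 0.5699 -0.1031  0.0616] 0.067
strap_swing 0.62 2882 [ 569.4 -111.4] [52.9 24.1] 83.6 [ 0.5698 -0.1032  0.0616] 0.067
```

Emit:
send_rows --steps '[{"x":-3,"y":0,"z":0,"spin":0,"fingers":1},{"x":-6,"y":0,"z":0,"spin":0,"fingers":1},{"x":-7,"y":0,"z":0,"spin":0,"fingers":1},{"x":-3,"y":0,"z":15,"spin":0,"fingers":1},{"x":0,"y":0,"z":25,"spin":0,"fingers":1},{"x":0,"y":0,"z":25,"spin":0,"fingers":1},{"x":0,"y":0,"z":25,"spin":0,"fingers":1},{"x":6,"y":-10,"z":2,"spin":0,"fingers":1},{"x":8,"y":-15,"z":0,"spin":0,"fingers":1},{"x":8,"y":-15,"z":0,"spin":0,"fingers":1}]'

```text
t: 20.58
ee_pos: [0.5495, -0.1594, 0.1639]
orientation: [2.348, 2.085, 0.001]
contact_force: [-0.4, -0.7, -0.2]
opening: -0.0
finger_force: 0.0
```

```bash
python3 look.py w11; python3 - <<'E'
from h import *
read_camera("top"); 
p,d=read_camera("side")
for l in("lever_tip","lever_pivot","strap_end"):
    for r in landmark_of("side",l)[:2]: print("side",l,round(r["conf"],2),r["location"],np.round(at_d("side",r["location"],d),4))
for r in regions_of("side","cam_lever")[:2]:
    Q=cloud("side",d)[r["region"]];Q=Q[(Q[:,2]>.08)&(Q[:,2]<.2)&(Q[:,0]<.7)&(abs(Q[:,1]+.25)<.1)]; print(r["conf"],len(Q),np.round(Q[np.argsort(Q[:,2])][::max(1,len(Q)//8)],4))
cv2.imwrite("pics/s11.png",cv2.resize(p[140:280,260:440,::-1],None,fx=4,fy=4,interpolation=cv2.INTER_CUBIC))
E
```

```text
20.5833 [ 0.5495 -0.1594  0.1639] [2.34781368e+00 2.08524579e+00 1.04619110e-03] -4.568798507585299e-06 [-0.40394673 -0.67108793 -0.22644329]
jig 0.98 [332. 142.] [ 0.5661 -0.1092  0.0601]
half_loose 0.83 [300. 145.] [ 0.5378 -0.109   0.0337]
half_back 0.93 [369. 147.] [ 0.5982 -0.1175  0.0333]
half_back 0.68 [584. 188.] [ 0.8137 -0.187   0.0159]
strap_end 0.58 [336. 153.] [ 0.5669 -0.1123  0.0801]
strap_end 0.33 [300. 144.] [ 0.5369 -0.106   0.035 ]
half_loose 0.82 6824 [ 540.4 -114.3] [109.8  59.8] 82.4 [ 0.5373 -0.1038  0.0339] 0.037
half_back 0.91 6618 [ 600.5 -122.9] [111.7  60.2] 82.9 [ 0.605  -0.1125  0.0339] 0.037
strap_swing 0.89 3419 [ 566.3 -148.9] [119.3  24.1] 83.0 [ 0.5669 -0.144   0.0613] 0.067
side lever_tip 0.22 [372.4, 282.0] [0.4772 0.0534 0.0149]
side lever_pivot 0.66 [352.8, 205.0] [ 0.5554 -0.2173  0.0776]
side strap_end 0.82 [344.3, 226.2] [ 0.569  -0.1122  0.0679]
0.66 71 [[ 0.5517 -0.2134  0.0802]
 [ 0.5664 -0.2118  0.0829]
 [ 0.5429 -0.2097  0.0866]
 [ 0.5582 -0.2142  0.0892]
 [ 0.5552 -0.2132  0.0901]
 [ 0.5411 -0.219   0.0917]
 [ 0.553  -0.2199  0.0933]
 [ 0.5595 -0.2241  0.0971]
 [ 0.5569 -0.2256  0.0999]]
```

View pics/s11.png

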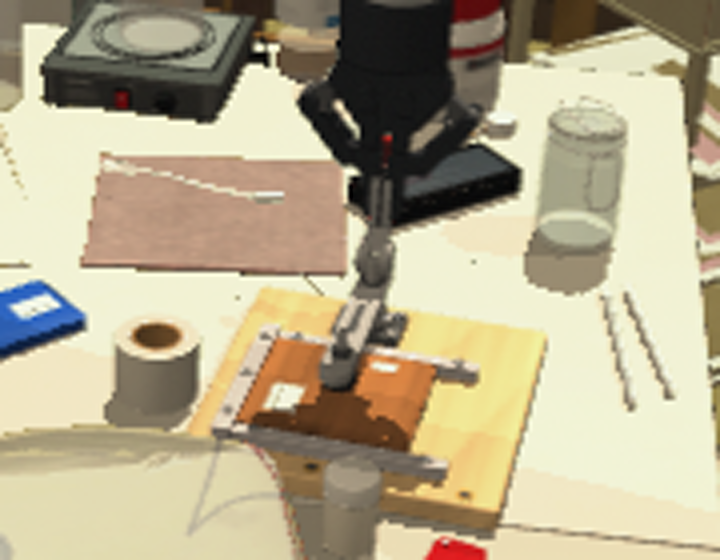

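Emit:
send_rows --steps '[{"x":2,"y":-10,"z":0,"spin":0,"fingers":1},{"x":2,"y":-10,"z":0,"spin":0,"fingers":1},{"x":2,"y":-10,"z":0,"spin":0,"fingers":1},{"x":2,"y":-10,"z":0,"spin":0,"fingers":1},{"x":0,"y":-8,"z":0,"spin":0,"fingers":1},{"x":-0.5,"y":-4,"z":0,"spin":0,"fingers":1},{"x":-0.5,"y":-4,"z":0,"spin":0,"fingers":1},{"x":-0.5,"y":-4,"z":0,"spin":0,"fingers":1},{"x":-0.5,"y":-4,"z":0,"spin":0,"fingers":1},{"x":-0.5,"y":-4,"z":0,"spin":0,"fingers":1}]'

```text
t: 22.32
ee_pos: [0.5547, -0.2269, 0.1633]
orientation: [-2.349, -2.086, -0.0]
contact_force: [-0.7, 0.2, -0.1]
opening: -0.0
finger_force: 0.0
```

```bash
python3 - <<'E'
from h import *
s=get_state();p=np.array(s["ee_pos"])*1000;o=np.array([569.4,-115.5]);ex=np.array([.9922,-.1245]);ey=np.array([.1245,.9922])
x,y=(p[:2]-o)@ex,(p[:2]-o)@ey;print(x,y,p[2],s["contact_force"])
C=np.array([y-11+105,p[2]-19-76]);R0=np.hypot(*C);psi=np.arctan2(-C[0],C[1]);print(R0,psi)
n=24;q=np.linspace(psi,1.52,n+1);c=np.c_[-R0*np.sin(q),R0*np.cos(q)]
d=np.diff(c,axis=0)
for a,b in d: print(np.round([a*ey[0]-x*ex[0]/n,a*ey[1]-x*ex[1]/n,b],1))
E
```

```text
-0.7116412197426468 -112.33010422728515 163.33324922480747 [-0.72939028  0.20358014 -0.14413674]
70.74903300118517 0.2620760666173225
[-0.4 -3.5 -1.1]
[-0.4 -3.5 -1.2]
[-0.4 -3.4 -1.4]
[-0.4 -3.3 -1.6]
[-0.4 -3.2 -1.8]
[-0.4 -3.1 -1.9]
[-0.4 -3.  -2.1]
[-0.3 -2.9 -2.3]
[-0.3 -2.8 -2.4]
[-0.3 -2.7 -2.6]
[-0.3 -2.5 -2.7]
[-0.3 -2.4 -2.8]
[-0.3 -2.2 -2.9]
[-0.2 -2.1 -3.1]
[-0.2 -1.9 -3.2]
[-0.2 -1.8 -3.3]
[-0.2 -1.6 -3.3]
[-0.1 -1.4 -3.4]
[-0.1 -1.2 -3.5]
[-0.1 -1.  -3.6]
[-0.1 -0.9 -3.6]
[-0.1 -0.7 -3.6]
[-0.  -0.5 -3.7]
[-0.  -0.3 -3.7]
```

Emit:
send_rows --steps '[{"x":-0.4,"y":-3.5,"z":-1.1,"spin":0,"fingers":1},{"x":-0.4,"y":-3.5,"z":-1.2,"spin":0,"fingers":1},{"x":-0.4,"y":-3.4,"z":-1.4,"spin":0,"fingers":1},{"x":-0.4,"y":-3.3,"z":-1.6,"spin":0,"fingers":1},{"x":-0.4,"y":-3.2,"z":-1.8,"spin":0,"fingers":1},{"x":-0.4,"y":-3.1,"z":-1.9,"spin":0,"fingers":1},{"x":-0.4,"y":-3.0,"z":-2.1,"spin":0,"fingers":1},{"x":-0.3,"y":-2.9,"z":-2.3,"spin":0,"fingers":1},{"x":-0.3,"y":-2.8,"z":-2.4,"spin":0,"fingers":1},{"x":-0.3,"y":-2.7,"z":-2.6,"spin":0,"fingers":1}]'

```text
t: 23.15
ee_pos: [0.551, -0.2585, 0.1447]
orientation: [2.35, 2.085, -0.0]
contact_force: [-0.2, -0.0, 2.6]
opening: -0.0
finger_force: 1.2
```

Emit:
send_rows --steps '[{"x":-0.3,"y":-2.5,"z":-2.7,"spin":0,"fingers":1},{"x":-0.3,"y":-2.4,"z":-2.8,"spin":0,"fingers":1},{"x":-0.3,"y":-2.2,"z":-2.9,"spin":0,"fingers":1},{"x":-0.2,"y":-2.1,"z":-3.1,"spin":0,"fingers":1},{"x":-0.2,"y":-1.9,"z":-3.2,"spin":0,"fingers":1},{"x":-0.2,"y":-1.8,"z":-3.3,"spin":0,"fingers":1},{"x":-0.2,"y":-1.6,"z":-3.3,"spin":0,"fingers":1},{"x":-0.1,"y":-1.4,"z":-3.4,"spin":0,"fingers":1},{"x":-0.1,"y":-1.2,"z":-3.5,"spin":0,"fingers":1},{"x":-0.1,"y":-1.0,"z":-3.6,"spin":0,"fingers":1}]'

```text
t: 23.98
ee_pos: [0.5489, -0.2765, 0.1127]
orientation: [-2.35, -2.085, 0.0]
contact_force: [-1.1, -1.4, 2.8]
opening: -0.0001
finger_force: 1.5
```

Emit:
send_rows --steps '[{"x":-0.1,"y":-0.9,"z":-3.6,"spin":0,"fingers":1},{"x":-0.1,"y":-0.7,"z":-3.0,"spin":0,"fingers":1},{"x":0,"y":-0.5,"z":-2.0,"spin":0,"fingers":1},{"x":0,"y":-0.3,"z":-1.5,"spin":0,"fingers":1},{"x":0,"y":0,"z":-1.0,"spin":0,"fingers":1},{"x":0,"y":0,"z":-1.0,"spin":0,"fingers":1},{"x":0,"y":0,"z":0,"spin":0,"fingers":1},{"x":0,"y":0,"z":0,"spin":0,"fingers":1},{"x":0,"y":0,"z":0,"spin":0,"fingers":1},{"x":0,"y":0,"z":0,"spin":0,"fingers":1}]'

```text
t: 24.82
ee_pos: [0.5489, -0.2785, 0.101]
orientation: [-2.349, -2.086, -0.0]
contact_force: [0.1, 0.1, -0.1]
opening: -0.0002
finger_force: 0.0
```

Emit:
send_rows --steps '[{"x":0,"y":0,"z":-1,"spin":0,"fingers":1},{"x":0,"y":0,"z":-1,"spin":0,"fingers":1},{"x":0,"y":0,"z":-0.7,"spin":0,"fingers":1},{"x":0,"y":0,"z":-0.5,"spin":0,"fingers":1},{"x":0,"y":0,"z":-0.5,"spin":0,"fingers":1},{"x":0,"y":0,"z":-0.5,"spin":0,"fingers":1},{"x":0,"y":0,"z":0,"spin":0,"fingers":1},{"x":0,"y":0,"z":0,"spin":0,"fingers":1},{"x":0,"y":0,"z":0,"spin":0,"fingers":1},{"x":0,"y":0,"z":0,"spin":0,"fingers":1}]'

```text
t: 25.65
ee_pos: [0.5496, -0.2791, 0.0986]
orientation: [2.348, 2.084, 0.001]
contact_force: [-5.6, 1.3, 29.4]
opening: -0.0002
finger_force: 14.3
```

Emit:
send_rows --steps '[{"x":0,"y":0,"z":2,"spin":0,"fingers":1},{"x":0,"y":0,"z":5,"spin":0,"fingers":1},{"x":0,"y":0,"z":15,"spin":0,"fingers":1},{"x":0,"y":0,"z":25,"spin":0,"fingers":1},{"x":0,"y":0,"z":25,"spin":0,"fingers":1},{"x":0,"y":0,"z":25,"spin":0,"fingers":1},{"x":-10,"y":-5,"z":25,"spin":0,"fingers":1},{"x":-15,"y":-5,"z":25,"spin":0,"fingers":1},{"x":-15,"y":-5,"z":20,"spin":0,"fingers":1},{"x":0,"y":0,"z":0,"spin":0,"fingers":1}]'

```text
t: 26.48
ee_pos: [0.5077, -0.2957, 0.2678]
orientation: [2.349, 2.079, 0.001]
contact_force: [1.1, -0.2, 0.7]
opening: -0.0002
finger_force: 0.0
```

```bash
python3 look.py w12; python3 - <<'E'
from h import *
w=cv2.imread("pics/w12.png")
p,d=read_camera("side");a=cv2.resize(p[160:280,270:430,::-1],(640,480),interpolation=cv2.INTER_CUBIC)
cv2.imwrite("pics/s12.png",a)
P=np.load("wP.npy");o=np.array([.5694,-.1155]);ey=np.array([.1245,.9922]);ex=np.array([.9922,-.1245])
y=(P[...,:2]-o)@ey;x=(P[...,:2]-o)@ex
for a in range(-210,30,10):
    m=(abs(x)<.006)&(abs(y-a/1000)<.004);print(a,m.sum(),np.round(np.median(P[m][:,2])*1000,1) if m.any() else "",end="; ")
E
```

```text
26.4833 [ 0.5077 -0.2957  0.2678] [2.34871035e+00 2.07935386e+00 5.16059857e-04] -0.00022555745595103142 [ 1.10173819 -0.24268799  0.72894437]
jig 0.88 [351.  17.] [ 0.5621 -0.1267  0.0519]
half_loose 0.79 [325.  11.] [ 0.5361 -0.1116  0.0325]
half_back 0.83 [562.  59.] [ 0.8194 -0.1895  0.0102]
half_back 0.82 [380.  10.] [ 0.5972 -0.1168  0.0288]
strap_pivot 0.75 [353. 109.] [ 0.5525 -0.2172  0.083 ]
lever_pivot 0.66 [355. 108.] [ 0.5557 -0.2163  0.0757]
lever_tip 0.81 [352. 190.] [ 0.5444 -0.3059  0.0756]
half_loose 0.89 2641 [ 531.7 -132.4] [63.4 49. ] 82.9 [ 0.5313 -0.1316  0.0327] 0.039
half_back 0.56 2496 [ 604.1 -141.3] [63.8 46.3] 83.0 [ 0.6034 -0.1402  0.0326] 0.036
strap_swing 0.73 307 [ 561.4 -173.4] [119.1  22.4] 82.6 [ 0.5647 -0.1454  0.0555] 0.067
-210 17 -1.4; -200 25 -0.7; -190 1239 318.2; -180 1897 326.6; -170 1768 316.4; -160 92 79.4; -150 101 79.6; -140 95 79.9; -130 93 78.5; -120 89 78.9; -110 89 78.9; -100 83 79.1; -90 71 54.0; -80 85 53.7; -70 82 54.0; -60 88 54.1; -50 93 53.9; -40 89 54.1; -30 96 54.2; -20 95 54.3; -10 103 53.9; 0 69 59.9; 10 0 ; 20 0 ;
```

View pics/w12.png

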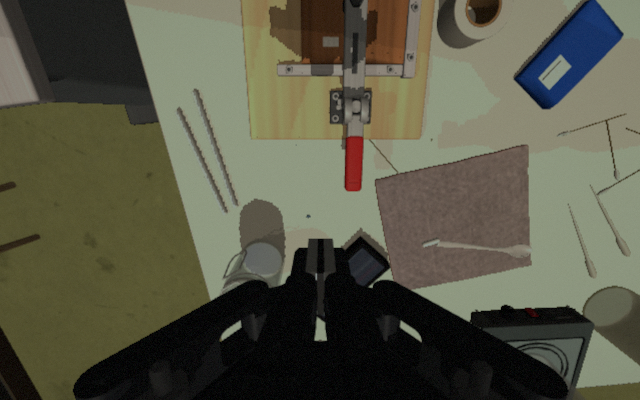

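View pics/s12.png

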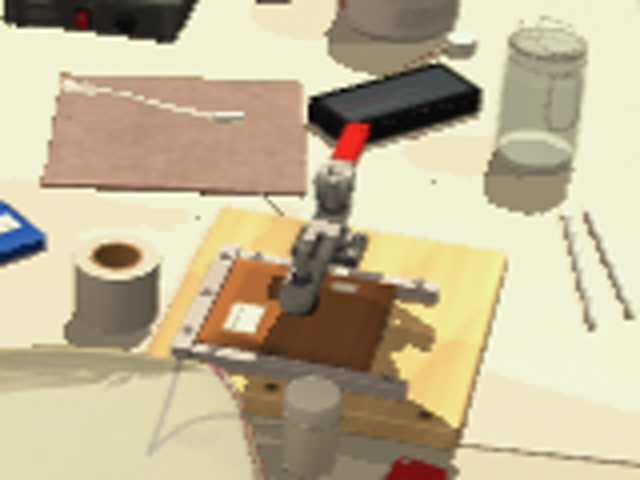

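```bash
python3 -c "
from rig import *
print(sign_off())"
```

```text
the job is handed in; nothing more can be done
None
```

The job is handed in at about 27 s: the split is closed, the strap is at its stop with the foot over the split, the red lever is fully down, and the pot, loupe and tape were not touched.

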